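Load the jar tote and push it up the ramp under the inspection lamp

ROBOT

A 6-joint arm with a two-finger parallel gripper is mounted at the origin on the work surface. World frame = base frame: x ahead of the robot, y to its left, z up, the work surface at z = 0. Lengths are in m, angles in rad, forces in N, time in s.
With the tool pointing down it reaches from about 0.425 to 0.95 m from the base axis. Payload 3.5 kg.
Tool frame: the origin (TCP) lies midway between the tips of the shut fingers; the grasp point (between the pads) lies ctrl.hold_point_z behind it (ctrl.hold_point_z is the distance from the TCP to the grasp point, in m); z points along the fingers, x is the direction in which the jaws open and shut, and the axes are right-handed (so a half turn about z gives the same grasp; the last joint's range is limited). The gripper opens to 85 mm and grips with 20 to 120 N. Pads are 22 mm wide; open, the fingers measure 114 mm over their backs; the gripper's body (76 mm by 85 mm) begins 54 mm behind the grasp point. The pads swing forward as they close: fully open they stand 13 mm farther back than shut.
Start: joints at [0.993, 0.286, 1.577, -0, 1.279, -0.15], TCP at [0.28, 0.614, 0.231] pointing down, gripper open.
Joint ranges: [-2.77, 2.77], [-0.9, 2.22], [0.21, 2.48], [-1.53, 4.67], [0.24, 2.81], [-2.84, 2.84]. Speed limits (rad/s): [2.79, 2.79, 3.14, 3.14, 3.14, 3.14].

INTERFACE

Orientations are given as a unit quaternion [x, y, z, w].
In Python, from plant import ctrl gives the robot as it stands.
- The arm moves only by the tool step_arm, never from a script. Its arguments are lists of equal length, an entry for each row: "gripper": the gripper's target within -1 to 1 (shut at 1, half-way at 0, fully open at -1); "linear": the shift along the tool's x, y, z in m, a list of three; "delta_rot": the turn, a rotation vector about the tool's x, y, z in degrees, a list of three. A call has 1 to 20 rows; each row is the pose to reach, as a shift and turn from the pose commanded when the call began, along the tool's axes at that moment; what a row does not reach only later rows make up. A row lasts 1/8 s, in which the tool goes at most 62.5 mm and 10.7 degrees, less where a joint would pass 70% of its speed; a pose out of reach is approached as far as the arm can. A call with a gripper value outside its range is refused whole. The fingers move at their own pace and stop on an object; "grip_force" is the grip in N (left out, the last holds). Time passes only in rows, so rows that repeat a pose let the fingers close. It gives the time, the measured TCP pose, the force and the opening at its end, in the units of the state.
- ctrl.get_state(): the state, without advancing time (a new reading comes with each control period).
- ctrl.read_camera(name): name is "scene" or "top"; returns a dict with "frame" (384x512x3 uint8, red, green, blue), "fx", "fy", "cx", "cy" (pixels), "view" (4x4, takes a point from world to camera coordinates). Camera axes: x right, y down, z forward; pixel columns grow to the right and rows downward; lengths in m; the calibration is good to about 2 mm. A picture is of the moment at which its call begins. There is no depth.
- ctrl.sign_off(): hands the job in, once; it reports no verdict.
The state is a dict: "time": time; "qpos": joint angles; "dq": joint speeds; "joint_efforts": joint torques, N m; "eef_pos": TCP position; "tcp_rot": TCP orientation; "contact_force": force on the tool from outside, world axes, zero at the start; "wrist_torque": the same for the moment, N m; "opening": opening from 0.0 (shut) to 1.0 (fully open).
Only numpy, scipy, OpenCV 4.12 (cv2) and the standard library are available. Lean on these libraries where they do the work, as an engineer would, in place of code of your own. Each camera call takes 0.05 s, during which the arm holds its last target. There are 200 camera calls.

TASK

Get the sample jars under the inspection lamp: first swing the lamp arm clear of the bay, about a quarter turn towards the robot, then stand the earlier sample (the metal tin in the bay) in the white out-tray and stand every jar upright in the red tote while the tote is still at the foot of the ramp. Then push the loaded tote (do not lift it) up the ramp until its trailing edge drops behind the lip and it sits flat in the bay, and only after that swing the lamp back so that its head is centred over the tote. Leave the beaker, the big reagent bottle and the test-tube rack where they are.

Things in the scene. Friction and masses are not known exactly. Their poses are not given: they have to be found in the camera images.
- station: fixed stainless station. Own +x runs uphill along the ramp (roughly to the robot's left), +y roughly towards the robot; origin on the bench under the ramp's top edge, mid-width. Ramp rises evenly from 0 at x -150 mm to 26 mm at x 0; then a level lip 6 mm long, 26 mm high. Guide rails on both sides, 172 mm apart inside, 8 mm thick, about 21 mm above the ramp
- ramp_foot (a point): point on the bench at the middle of the ramp's lower edge, 150 mm downhill of the station's origin. The tote starts on the bare bench downhill of it, between guide rails 22 mm high and 200 mm long; the downhill end is open
- bay_centre (a point): middle of the sunken bay floor (16 mm above the bench, 10 mm below the lip), 91 mm uphill of the station's origin. The bay is 170 mm long, from 6 to 176 mm uphill of that origin, with rails 46 mm and an end stop wall 48 mm above the bench
- lamp_hinge (a point): vertical hinge axis of the lamp arm, on top of its post (28 mm thick, 190 mm high) at 270 mm uphill of the station's origin on its centre line
- lamp_arm (a joint): angle of the lamp arm about its post (rad): 0 = the lamp head is exactly over the middle of the bay; it grows as the arm swings towards the robot; stops at -0.4 and 1.75. A stiff hinge (about 0.2 N m of friction) that stays where it is left
- lamp_grip (a point): point on the black upright grip knob (22 mm diameter, top 20 mm above this point, bottom 30 mm below it) on top of the white round lamp head (112 mm diameter, underside 150 mm above the bench); the knob is on the head's vertical centre line, 180 mm from the post axis, and this point is 230 mm above the bench
- tote: red open plastic tote, 160 x 160 mm and 30 mm high, walls and floor 5 mm thick, about 350 g; origin at the centre of its underside. It starts at the foot of the ramp between the rails, its sides along the station's; the bay holds it with 10 mm to spare lengthwise. Loaded it takes some 5 to 15 N to push up the ramp
- jar1: sample jar, amber glass with white cap: a straight cylinder 56 mm in diameter and 62 mm high, about 110 g; origin at the centre of its underside, z along its axis. Starts standing on the bench. It may be absent
- jar2: like jar1
- jar3: like jar1
- jar4: like jar1. Three or four of the four jars are present; four fit the tote two by two
- beaker: bystander: empty glass beaker, 80 mm in diameter, 95 mm high, origin under its centre; not to be disturbed
- reagent: bystander: big brown reagent bottle, 72 mm in diameter, 170 mm high, origin under its centre; not to be disturbed
- rack: bystander: wooden rack with glass test tubes, 90 x 220 mm and 145 mm high, origin under its centre; not to be disturbed
- tin: the earlier sample: a plain closed metal tin, 80 mm long (its x), 50 mm wide (its y), 60 mm high, about 150 g; origin at the centre of its underside. Starts standing in the bay under the lamp, its length roughly along the ramp
- tray: fixed white out-tray on the bench between the robot and the bay, 100 mm (its x) by 130 mm (its y), rim 12 mm high, rim and floor 3 mm thick; origin at the centre of its underside
Not all that is in view belongs to the job. Leave any blue, green or pink look-alike of the jar1 alone.

How it is judged:
On the way, in this order (a step that is already met when the one before it is completed fails the run):
1. the lamp arm is swung clear of the bay (at least 1.2 rad towards the robot) (value of joint lamp_arm above 1.2 rad), for 0.2 s.
2. the tin stands in the out-tray and every jar stands upright in the tote, let go, with the tote still at the foot of the ramp and the lamp still clear (x of jar1 in the frame of tote between -0.06 and 0.06 m and y of jar1 in the frame of tote between -0.06 and 0.06 m and z of each of jar1, jar2, jar3, jar4 in the frame of tote below 0.012 m and angle between the z axis of each of jar1, jar2, jar3, jar4 and the z axis of tote, either way round below 0.35 rad and angle between each of jar1, jar2, jar3, jar4's own z axis and vertical below 0.5 rad and x of jar2 in the frame of tote between -0.06 and 0.06 m and y of jar2 in the frame of tote between -0.06 and 0.06 m and x of jar3 in the frame of tote between -0.06 and 0.06 m and y of jar3 in the frame of tote between -0.06 and 0.06 m and x of jar4 in the frame of tote between -0.06 and 0.06 m and y of jar4 in the frame of tote between -0.06 and 0.06 m and x of tin in the frame of tray between -0.025 and 0.025 m and y of tin in the frame of tray between -0.04 and 0.04 m and height (world z) of tin below 0.01 m and angle between tin's own z axis and vertical below 0.15 rad and contact force between each of tin, jar1, jar2, jar3, jar4 and the fingers below 0.1 N and x of tote in the frame of station below -0.15 m and value of joint lamp_arm above 1.2 rad), for 0.2 s.
3. the loaded tote sits flat in the bay behind the lip, the lamp still clear (x of jar1 in the frame of tote between -0.06 and 0.06 m and y of jar1 in the frame of tote between -0.06 and 0.06 m and z of each of jar1, jar2, jar3, jar4 in the frame of tote below 0.012 m and angle between the z axis of each of jar1, jar2, jar3, jar4 and the z axis of tote, either way round below 0.35 rad and angle between each of jar1, jar2, jar3, jar4's own z axis and vertical below 0.5 rad and x of jar2 in the frame of tote between -0.06 and 0.06 m and y of jar2 in the frame of tote between -0.06 and 0.06 m and x of jar3 in the frame of tote between -0.06 and 0.06 m and y of jar3 in the frame of tote between -0.06 and 0.06 m and x of jar4 in the frame of tote between -0.06 and 0.06 m and y of jar4 in the frame of tote between -0.06 and 0.06 m and x of tin in the frame of tray between -0.025 and 0.025 m and y of tin in the frame of tray between -0.04 and 0.04 m and height (world z) of tin below 0.01 m and angle between tin's own z axis and vertical below 0.15 rad and x of tote in the frame of station between 0.08 and 0.1 m and height (world z) of tote between 0.012 and 0.021 m and angle between tote's own z axis and vertical below 0.04 rad and value of joint lamp_arm above 1.2 rad), for 0.2 s.
At the end, for the whole second after the job is handed in: The tin stands upright on the floor of the out-tray, every jar present stands in the tote (upright to 0.35 rad), the tote lies flat (0.04 rad) and at rest on the bay floor behind the lip, and the lamp head's centre is within 35 mm horizontally of the tote's centre, the arm at rest (x of jar1 in the frame of tote between -0.06 and 0.06 m and y of jar1 in the frame of tote between -0.06 and 0.06 m and z of each of jar1, jar2, jar3, jar4 in the frame of tote below 0.012 m and angle between the z axis of each of jar1, jar2, jar3, jar4 and the z axis of tote, either way round below 0.35 rad and angle between each of jar1, jar2, jar3, jar4's own z axis and vertical below 0.5 rad and x of jar2 in the frame of tote between -0.06 and 0.06 m and y of jar2 in the frame of tote between -0.06 and 0.06 m and x of jar3 in the frame of tote between -0.06 and 0.06 m and y of jar3 in the frame of tote between -0.06 and 0.06 m and x of jar4 in the frame of tote between -0.06 and 0.06 m and y of jar4 in the frame of tote between -0.06 and 0.06 m and x of tin in the frame of tray between -0.025 and 0.025 m and y of tin in the frame of tray between -0.04 and 0.04 m and height (world z) of tin below 0.01 m and angle between tin's own z axis and vertical below 0.15 rad and x of tote in the frame of station between 0.08 and 0.1 m and height (world z) of tote between 0.012 and 0.021 m and angle between tote's own z axis and vertical below 0.04 rad and horizontal distance between lamp_grip and tote below 0.035 m and linear speed of tote below 0.02 m/s and velocity of joint lamp_arm between -0.05 and 0.05 rad/s); the robot touches nothing.
It fails at once if the beaker is moved by more than 25 mm (distance of beaker from where it was at the start of the episode above 0.025 m).
It fails at once if the reagent bottle is moved by more than 25 mm (distance of reagent from where it was at the start of the episode above 0.025 m).
It fails at once if the test-tube rack is moved by more than 25 mm (distance of rack from where it was at the start of the episode above 0.025 m).
It fails at once if the tote is lifted (its underside's centre more than 50 mm above the bench; the lip is 26 mm high) (height (world z) of tote above 0.05 m).
Of jar1, jar2, jar3, jar4 only 3 to 4 are there at a start; the rules pass over those that are not, and their reading is None.
At some moment in a run one of jar1, jar2, jar3, jar4 may be knocked a few centimetres aside while the robot is not near it.
Once in a run the grip may slacken for a moment while it holds something.
It also fails if it takes over 184 s, if anything falls off the work surface, if the arm or the gripper's body presses on something with over 40 N, if the wrist force passes 120 N, or if a joint passes its speed limit or range.

## Working session

There is one attempt and no reset: what is moved stays moved. The work goes in short steps, Python scripts to look and compute and a tool call to move; the robot and the scene stay as the last step left them, time stands still between calls to the robot, and variables do not carry over. Pictures are saved under pics/ and viewed, on a budget of 14 in all, crops included, one or two more only if the job needs it, and the job is handed in when it is done.

Besides the shell and the picture viewer there is one more tool, called after ">>>" in YAML: its name, and indented under it one key for each argument. step_arm: Moves the arm, as the interface text tells. Its arguments: {"type":"object","properties":{"gripper":{"type":"array"},"linear":{"type":"array"},"delta_rot":{"type":"array"},"grip_force":{"type":"number"}},"required":["gripper","linear","delta_rot"]}

```bash
mkdir -p pics; ls
cat > h.py <<'E'
import numpy as np, cv2
from plant import ctrl
from scipy.spatial.transform import Rotation as R
def snap(n,fn=None):
    c=ctrl.read_camera(n); 
    if fn: cv2.imwrite('pics/'+fn,cv2.cvtColor(c['frame'],cv2.COLOR_RGB2BGR))
    return c
def ray(c,u,v,z):
    V=np.array(c['view']); Rm=V[:3,:3]; o=-Rm.T@V[:3,3]
    d=Rm.T@np.array([(u-c['cx'])/c['fx'],(v-c['cy'])/c['fy'],1]); return o+d*(z-o[2])/d[2]
def proj(c,p):
    V=np.array(c['view']); q=V[:3,:3]@np.array(p)+V[:3,3]; return np.array([c['fx']*q[0]/q[2]+c['cx'],c['fy']*q[1]/q[2]+c['cy']])
def st():
    s=ctrl.get_state(); r=R.from_quat(s['tcp_rot']); print('t',s['time'],'p',np.round(s['eef_pos'],4),'x',np.round(r.as_matrix()[:,0],3),'z',np.round(r.as_matrix()[:,2],3),'F',np.round(s['contact_force'],1),'op',s['opening'],'q',np.round(s['qpos'],2)); return s,r
E
python3 - <<'E'
from h import *
st(); print(ctrl.hold_point_z)
a=snap('scene','s0.png'); b=snap('top','t0.png')
for c in (a,b): print(c['fx'],c['cx'],c['cy'],np.round(c['view'],3).tolist())
x=np.hstack([cv2.imread('pics/s0.png'),cv2.imread('pics/t0.png')])
E
```

```text
pics
t 0.0 p [0.2796 0.6136 0.2299] x [ 0.415  0.91  -0.002] z [-0.001 -0.002 -1.   ] F [ 0.5  0.6 -0.3] op 1.0001992577535814 q [ 0.99  0.29  1.58  0.    1.28 -0.15]
0.0187
416.7393438696044 255.4109255638565 194.0793601753604 [[0.071, 0.997, -0.008, -0.016], [0.826, -0.063, -0.56, -0.365], [-0.559, 0.033, -0.829, 1.755], [0.0, 0.0, 0.0, 1.0]]
438.7973195413168 258.1209357647696 193.7168835623177 [[-0.007, -1.0, 0.015, -0.046], [-0.991, 0.005, -0.135, 0.552], [0.135, -0.016, -0.991, 1.609], [0.0, 0.0, 0.0, 1.0]]
```

View pics/s0.png

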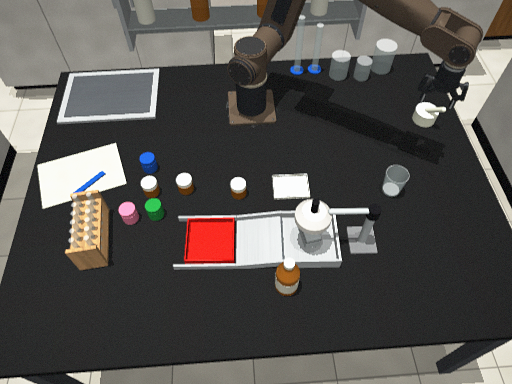

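View pics/t0.png

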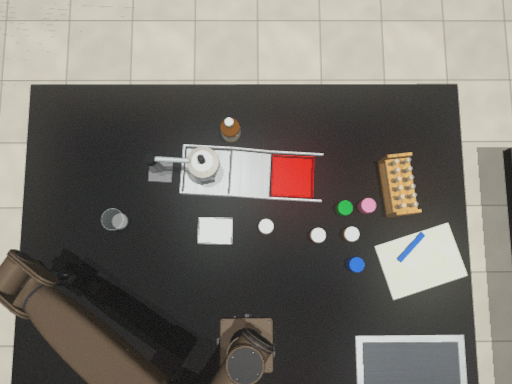

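Scene view: three white-capped jars at (150,184), (185,181) and (238,185); top view (351,234), (318,235), (266,226). The look-alikes are blue (148,160), green (154,208) and pink (128,211), plus a mug (425,113), all left alone. The tote is at top (292,177), the tin is under the lamp (201,160), and the tray is at (215,231).

```bash
cat >> h.py <<'E'
def blobs(m,amin=30):
    n,l,s,ce=cv2.connectedComponentsWithStats(m.astype(np.uint8)); return [(ce[i],s[i]) for i in range(1,n) if s[i][4]>=amin]
def white(c):
    f=c['frame'].astype(int); return (f.min(2)>165)&(f.max(2)-f.min(2)<30)
def red(c):
    f=c['frame'].astype(int); return (f[...,0]>90)&(f[...,1]<60)&(f[...,2]<60)
E
python3 - <<'E'
from h import *
a=snap('scene'); b=snap('top')
for n,c,bs in (('s',a,[(150,182),(185,178),(238,183)]),('t',b,[(351,234),(318,235),(266,226)])):
    for ce,s in blobs(white(c),60):
        if s[4]<3000: print(n,'white',np.round(ce,1),s.tolist(),np.round(ray(c,*ce,.062)[:2],4))
    rm=red(c)
    for ce,s in blobs(rm,300):
        pts=np.argwhere(rm)[:,::-1].astype(np.float32); q=cv2.minAreaRect(pts); bp=cv2.boxPoints(q)
        print(n,'red',[np.round(ray(c,*p,.03)[:2],4).tolist() for p in bp],np.round(ray(c,*q[0],.03)[:2],4))
print('bay/rail ends top', [np.round(ray(b,u,v,.022)[:2],3).tolist() for u,v in ((323,153),(321,200))],[np.round(ray(b,u,v,.048)[:2],3).tolist() for u,v in((184,146),(180,197))])
print('knob',ray(b,201,159,.25),ray(a,315,201,.25))
for n,c,x0,y0,x1,y1 in(('s',a,260,165,400,275),('t',b,140,110,260,260)):
    cv2.imwrite(f'pics/c_{n}.png',cv2.resize(cv2.cvtColor(c['frame'],4)[y0:y1,x0:x1],None,fx=4,fy=4,interpolation=2))
q=[cv2.imread(f'pics/c_{n}.png') for n in 'st']
h=600; q=[cv2.resize(i,(400,int(i.shape[0]*400/i.shape[1]))) for i in q]; h=max(i.shape[0] for i in q)
cv2.imwrite('pics/crop1.png',np.hstack([cv2.copyMakeBorder(i,0,h-i.shape[0],0,0,0) for i in q]))
E
```

```text
s white [235.8  33.3] [214, 28, 43, 25, 330] [-0.4251 -0.0448]
s white [386.4  44.7] [376, 38, 22, 14, 235] [-0.2848  0.6307]
s white [483.8 108.4] [454, 49, 58, 179, 2703] [0.1428 0.9156]
s white [340.9  55.1] [332, 50, 19, 12, 174] [-0.2292  0.4127]
s white [364.2  60.2] [358, 56, 14, 9, 105] [-0.1867  0.5074]
s white [109.4  97.2] [57, 68, 102, 54, 1231] [-0.0406 -0.5805]
s white [ 22.4 119. ] [0, 78, 53, 75, 2486] [ 0.0562 -0.908 ]
s white [427.  109.4] [416, 102, 30, 17, 271] [0.1302 0.69  ]
s white [183.4 179. ] [176, 173, 16, 13, 168] [ 0.3993 -0.2668]
s white [290.5 185.8] [272, 173, 38, 25, 796] [0.4573 0.1066]
s white [148.1 181.9] [141, 175, 16, 14, 167] [ 0.4024 -0.3905]
s white [237.6 183.4] [230, 177, 16, 14, 173] [ 0.433  -0.0768]
s white [390.6 188.6] [383, 183, 16, 13, 161] [0.4957 0.4504]
s white [353.3 229.6] [347, 227, 15, 7, 72] [0.6459 0.289 ]
s white [369.7 247.4] [361, 243, 16, 9, 78] [0.7132 0.3277]
s white [496.3 365.3] [462, 340, 50, 44, 1089] [1.0848 0.5868]
s white [ 81.4 376.9] [68, 373, 22, 11, 148] [ 1.0332 -0.5216]
s white [ 95.3 377.5] [90, 372, 11, 
[... 496 characters left out ...]
white [265.8 225.8] [259, 219, 15, 15, 177] [ 0.4299 -0.0764]
t white [351.5 233.4] [344, 226, 16, 15, 177] [ 0.4003 -0.3904]
t white [318.  234.6] [311, 228, 15, 14, 176] [ 0.3967 -0.2671]
t white [  6.1 326.5] [0, 304, 15, 42, 509] [0.0811 0.8418]
t white [410.1 348.7] [355, 335, 112, 49, 1296] [-0.0087 -0.5841]
t white [485.2 362.6] [477, 342, 18, 42, 647] [-0.0588 -0.8485]
t white [  5.3 364.3] [0, 347, 13, 37, 430] [-0.0467  0.8355]
t red [[0.5436, -0.0955], [0.7059, -0.1046], [0.6977, -0.2676], [0.5354, -0.2564]] [ 0.6201 -0.181 ]
bay/rail ends top [[0.711, -0.3], [0.529, -0.288]] [[0.734, 0.229], [0.54, 0.241]]
knob [0.63928748 0.14126093 0.25      ] [0.64628513 0.14284064 0.25      ]
```

View pics/crop1.png

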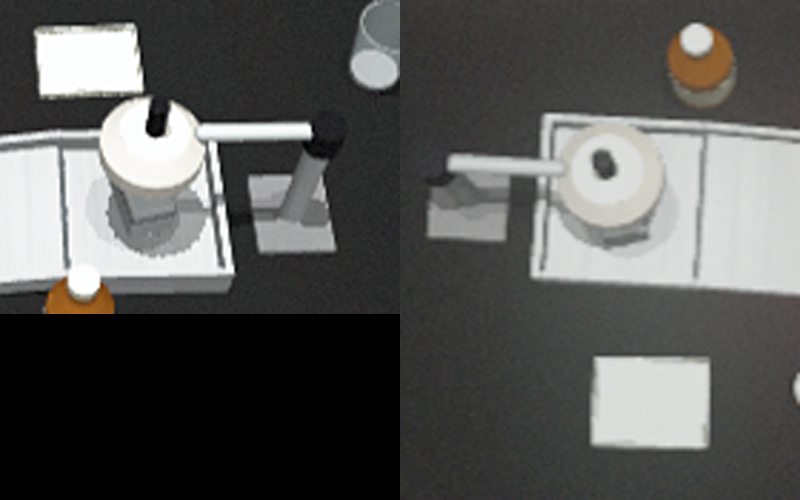

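Candidates: jars J1 (.431,-.077), J2 (.398,-.267) and J3 (.401,-.391); only these white caps are jars. The station's uphill axis is about (0.05, 0.999), with its origin at about (.632,.056). First I'll swing the lamp.

```bash
cat >> h.py <<'E'
O=np.array([.632,.0555]); U=np.array([.05,.9987]); Vv=np.array([-.9987,.05]); H=O+.27*U
def S(u,v): return O+u*U+v*Vv
def sta(p): d=np.array(p[:2])-O; return np.round([d@U,d@Vv],4)
def go(*tg):
    "targets (x,y,z,yaw deg of tool x); prints tool-frame shift & rotvec from the current pose"
    s,r=st(); p=np.array(s['eef_pos'])
    for x,y,z,w in tg:
        a=np.radians(w); X=np.array([np.cos(a),np.sin(a),0]); Z=np.array([0,0,-1.]); T=R.from_matrix(np.c_[X,np.cross(Z,X),Z])
        print('  lin',np.round(r.inv().apply(np.array([x,y,z])-p),4).tolist(),'rot',np.round((r.inv()*T).as_rotvec(degrees=True),1).tolist())
E
python3 - <<'E'
from h import *
go((.643,.142,.30,-2.9),(.643,.142,.211,-2.9))
E
```

```text
t 0.2 p [0.2798 0.6139 0.2304] x [ 0.415  0.91  -0.001] z [-0.001 -0.001 -1.   ] F [ 0.2 -0.1  0.1] op 1.0019407396657387 q [ 0.99  0.29  1.58  0.    1.28 -0.15]
  lin [-0.2787, 0.5262, -0.0693] rot [0.0, 0.1, 68.4]
  lin [-0.2786, 0.5263, 0.0197] rot [0.0, 0.1, 68.4]
```

>>> step_arm:
  gripper: [-1,-1,-1,-1,-1,-1,-1,-1,-1,-1,-1,-1,-1,-1,-1,-1]
  linear:
    - [0,0,-0.07]
    - [0,0,-0.07]
    - [-0.279,0.526,-0.069]
    - [-0.279,0.526,-0.069]
    - [-0.279,0.526,-0.069]
    - [-0.279,0.526,-0.069]
    - [-0.279,0.526,-0.069]
    - [-0.279,0.526,-0.069]
    - [-0.279,0.526,-0.069]
    - [-0.279,0.526,-0.069]
    - [-0.279,0.526,-0.069]
    - [-0.279,0.526,-0.069]
    - [-0.279,0.526,-0.069]
    - [-0.279,0.526,-0.069]
    - [-0.279,0.526,-0.069]
    - [-0.279,0.526,-0.069]
  delta_rot:
    - [0,0,0]
    - [0,0,0]
    - [0,0,68.4]
    - [0,0,68.4]
    - [0,0,68.4]
    - [0,0,68.4]
    - [0,0,68.4]
    - [0,0,68.4]
    - [0,0,68.4]
    - [0,0,68.4]
    - [0,0,68.4]
    - [0,0,68.4]
    - [0,0,68.4]
    - [0,0,68.4]
    - [0,0,68.4]
    - [0,0,68.4]

```text
time: 2.2
eef_pos: [0.6423, 0.1433, 0.3005]
tcp_rot: [1.0, -0.025, 0.0, -0.0]
contact_force: [0.5, 0.4, -1.2]
opening: 1.0
```

Run:
```python
from h import *
st(); c=snap('scene')
cv2.imwrite('pics/l1.png',cv2.resize(cv2.cvtColor(c['frame'],4)[110:260,260:430],None,fx=3.5,fy=3.5,interpolation=2))
```

```text
t 2.2 p [0.6423 0.1433 0.3005] x [ 0.999 -0.049  0.   ] z [ 0.  0. -1.] F [ 0.5  0.4 -1.2] op 0.9997498527711525 q [0.07 0.21 1.55 0.   1.39 0.11]
```

View pics/l1.png

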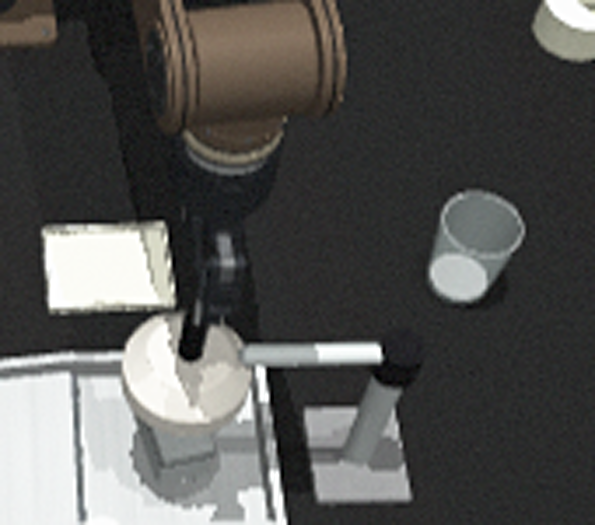

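The fingers hang above the knob, seen here at crop (190,340). I'll go down and grip it.

>>> step_arm:
  gripper: [-1,-1,-1,1,1,1,1,1]
  linear:
    - [0,0,0.045]
    - [0,0,0.088]
    - [0,0,0.088]
    - [0,0,0.088]
    - [0,0,0.088]
    - [0,0,0.088]
    - [0,0,0.088]
    - [0,0,0.088]
  delta_rot:
    - [0,0,0]
    - [0,0,0]
    - [0,0,0]
    - [0,0,0]
    - [0,0,0]
    - [0,0,0]
    - [0,0,0]
    - [0,0,0]
  grip_force: 30

```text
time: 3.25
eef_pos: [0.6437, 0.1421, 0.2142]
tcp_rot: [1.0, -0.025, 0.002, -0.0]
contact_force: [-0.4, 0.5, 5.5]
opening: 0.246
```

Run:
```python
from h import *
s,_=st(); p=np.array(s['eef_pos'][:2]); d=p-H
t0=np.arctan2(d@Vv,-d@U); print('theta',t0,'r',np.hypot(*d))
th=np.linspace(t0,1.5,16)[1:]
go(*[(*(H+.18*(-U*np.cos(t)+Vv*np.sin(t))),.2125,-2.9-np.degrees(t-t0)) for t in th])
```

```text
t 3.25 p [0.6437 0.1421 0.2142] x [ 0.999 -0.051  0.003] z [ 0.003  0.    -1.   ] F [-0.4  0.5  5.5] op 0.24606154134246563 q [0.06 0.26 1.64 0.   1.24 0.11]
theta -0.04031842333341106 r 0.18306792480719686
t 3.25 p [0.6437 0.1421 0.2142] x [ 0.999 -0.051  0.003] z [ 0.003  0.    -1.   ] F [-0.4  0.5  5.5] op 0.24606154134246563 q [0.06 0.26 1.64 0.   1.24 0.11]
  lin [-0.0186, -0.0033, 0.0017] rot [-0.0, -0.2, 5.9]
  lin [-0.037, -0.0053, 0.0016] rot [-0.0, -0.2, 11.7]
  lin [-0.055, -0.0093, 0.0015] rot [-0.0, -0.2, 17.6]
  lin [-0.0726, -0.0151, 0.0015] rot [-0.1, -0.2, 23.5]
  lin [-0.0894, -0.0226, 0.0014] rot [-0.1, -0.2, 29.4]
  lin [-0.1054, -0.0319, 0.0014] rot [-0.1, -0.2, 35.3]
  lin [-0.1204, -0.0427, 0.0014] rot [-0.1, -0.2, 41.2]
  lin [-0.1342, -0.055, 0.0013] rot [-0.1, -0.2, 47.0]
  lin [-0.1466, -0.0686, 0.0013] rot [-0.1, -0.2, 52.9]
  lin [-0.1576, -0.0835, 0.0013] rot [-0.1, -0.1, 58.8]
  lin [-0.167, -0.0994, 0.0012] rot [-0.1, -0.1, 64.7]
  lin [-0.1747, -0.1162, 0.0012] rot [-0.1, -0.1, 70.6]
  lin [-0.1807, -0.1337, 0.0012] rot [-0.1, -0.1, 76.5]
  lin [-0.1848, -0.1517, 0.0012] rot [-0.1, -0.1, 82.3]
  lin [-0.1871, -0.17, 0.0012] rot [-0.1, -0.1, 88.2]
```

>>> step_arm:
  gripper: [1,1,1,1,1,1,1,1,1,1,1,1,1,1,1,1]
  linear:
    - [-0.0186,-0.002,0]
    - [-0.037,-0.0045,0]
    - [-0.055,-0.009,0]
    - [-0.0726,-0.015,0]
    - [-0.0894,-0.0226,0]
    - [-0.1054,-0.0319,0]
    - [-0.1204,-0.0427,0]
    - [-0.1342,-0.055,0]
    - [-0.1466,-0.0686,0]
    - [-0.1576,-0.0835,0]
    - [-0.167,-0.0994,0]
    - [-0.1747,-0.1162,0]
    - [-0.1807,-0.1337,0]
    - [-0.1848,-0.1517,0]
    - [-0.1871,-0.17,0]
    - [-0.1871,-0.17,0]
  delta_rot:
    - [0,0,5.9]
    - [0,0,11.7]
    - [0,0,17.6]
    - [0,0,23.5]
    - [0,0,29.4]
    - [0,0,35.3]
    - [0,0,41.2]
    - [0,0,47]
    - [0,0,53]
    - [0,0,59]
    - [0,0,65]
    - [0,0,70.6]
    - [0,0,76.5]
    - [0,0,82]
    - [0,0,88]
    - [0,0,88]

```text
time: 5.25
eef_pos: [0.4705, 0.3222, 0.2142]
tcp_rot: [-0.701, 0.713, -0.005, 0.007]
contact_force: [16.0, -0.1, -1.8]
opening: 0.247
```

>>> step_arm:
  gripper: [-0.3,-0.3,-0.3,-1,-1,-1,-1]
  linear:
    - [0,0,0]
    - [0,0,0]
    - [0,0,0]
    - [0,0,-0.05]
    - [0,0,-0.1]
    - [0,0,-0.1]
    - [0,0,-0.1]
  delta_rot:
    - [0,0,0]
    - [0,0,0]
    - [0,0,0]
    - [0,0,0]
    - [0,0,0]
    - [0,0,0]
    - [0,0,0]

```text
time: 6.12
eef_pos: [0.4641, 0.3212, 0.3117]
tcp_rot: [-0.701, 0.713, 0.0, -0.0]
contact_force: [-1.6, -0.3, -0.0]
opening: 0.998
```

Run:
```python
from h import *
st(); a=snap('scene','s2.png'); b=snap('top','t2.png')
q=[cv2.resize(cv2.cvtColor(c['frame'],4)[y0:y0+120,x0:x0+160],(400,300),interpolation=2) for c,x0,y0 in((a,260,150),(b,130,140))]
cv2.imwrite('pics/c2.png',np.hstack(q))
```

```text
t 6.125 p [0.4641 0.3212 0.3117] x [-0.016 -1.     0.   ] z [-0.001 -0.    -1.   ] F [-1.6 -0.3 -0. ] op 0.9979104446723427 q [ 0.43 -0.01  1.76  0.    1.39  2.01]
```

View pics/c2.png

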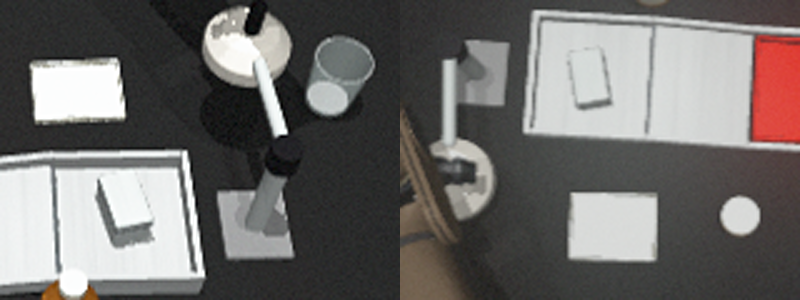

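The lamp is clear. The tin's long side lies mostly across the ramp, at about top pixel (366,... crop 588,75). I'll take a close crop to get its angle.

Run:
```python
from h import *
q=[cv2.resize(cv2.imread('pics/'+f)[y0:y0+40,x0:x0+40],(400,400),interpolation=2) for f,x0,y0 in(('s2.png',292,212),('t2.png',345//1-0-160+10,150))]
cv2.imwrite('pics/c3.png',np.hstack(q))
```

```text
(no output)
```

View pics/c3.png

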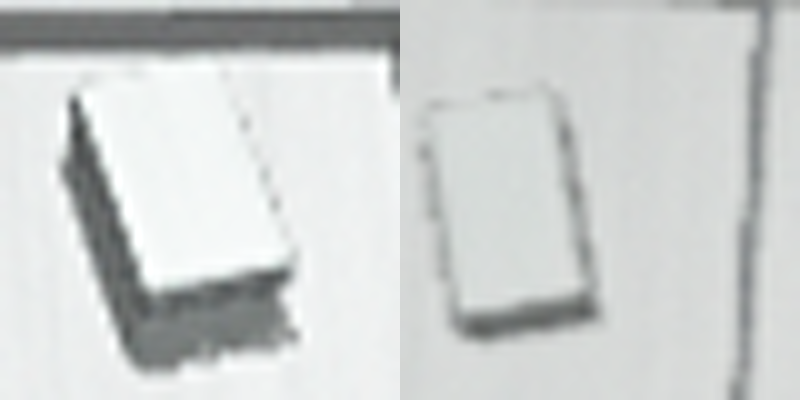

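Run:
```python
from h import *
a=snap('scene'); b=snap('top')
for c,ps in((a,[(299.8,220.5),(313.5,218),(321,238.8),(307,241.2)]),(b,[(197.5,160.5),(210,159),(213.8,179.2),(201,181.5)])):
    P=np.array([ray(c,u+0,v+0,.076)[:2] for u,v in ps]); print(np.round(P,3).tolist(),'c',P.mean(0),sta(P.mean(0)))
    d1=(P[3]+P[2]-P[0]-P[1])/2; d2=(P[1]+P[2]-P[0]-P[3])/2; print(np.hypot(*d1),np.hypot(*d2),np.degrees(np.arctan2(*d1[::-1])),np.degrees(np.arctan2(*d2[::-1])))
    for ce,s in blobs(white(c),300):
        if s[4]<1000 and 150<ce[1]<260: print('tray?',np.round(ce,1),s[4],np.round(ray(c,*ce,.006)[:2],4))
```

```text
[[0.607, 0.118], [0.601, 0.164], [0.678, 0.176], [0.684, 0.131]] c [0.64237429 0.14754538] [ 0.0924 -0.0058]
0.0782097304084077 0.045933328188890774 9.211389342469051 96.95483246875207
tray? [360.9 174.2] 634 [0.3859 0.3813]
tray? [290.5 185.8] 795 [0.4184 0.1146]
[[0.672, 0.174], [0.677, 0.128], [0.601, 0.114], [0.593, 0.161]] c [0.63578063 0.1442005 ] [0.0888 0.0007]
0.07853564011390698 0.046989170685355124 -169.6312415666833 -81.53652081929164
tray? [214.8 230. ] 899 [0.4186 0.1145]
```

Run:
```python
from h import *
go((.639,.146,.16,-81),(.639,.146,.044,-81))
```

```text
t 6.325 p [0.4639 0.321  0.3102] x [-0.016 -1.     0.002] z [-0.003 -0.001 -1.   ] F [ 0.9  0.6 -0.2] op 1.0021141386358245 q [ 0.43 -0.01  1.76  0.    1.39  2.01]
  lin [0.172, -0.1784, 0.1499] rot [0.2, -0.1, -9.9]
  lin [0.1718, -0.1788, 0.2659] rot [0.2, -0.1, -9.9]
```

>>> step_arm:
  gripper: [-1,-1,-1,-1,-1,-1,-1,-1,-1,-1,-1]
  linear:
    - [0.172,-0.178,0]
    - [0.172,-0.178,0]
    - [0.172,-0.178,0]
    - [0.172,-0.178,0]
    - [0.172,-0.178,0.1]
    - [0.172,-0.178,0.15]
    - [0.172,-0.1787,0.2]
    - [0.172,-0.1787,0.235]
    - [0.172,-0.1787,0.266]
    - [0.172,-0.1787,0.266]
    - [0.172,-0.1787,0.266]
  delta_rot:
    - [0,0,-10]
    - [0,0,-10]
    - [0,0,-10]
    - [0,0,-10]
    - [0,0,-10]
    - [0,0,-10]
    - [0,0,-10]
    - [0,0,-10]
    - [0,0,-10]
    - [0,0,-10]
    - [0,0,-10]

```text
time: 7.7
eef_pos: [0.6413, 0.1466, 0.0474]
tcp_rot: [0.761, -0.649, 0.001, -0.001]
contact_force: [0.8, -0.5, 0.5]
opening: 1.001
```

>>> step_arm:
  gripper: [1,1,1,1,1,1,1,1,1,1]
  linear:
    - [0,0,0]
    - [0,0,0]
    - [0,0,0]
    - [0,0,0]
    - [0,0,0]
    - [0,0,-0.04]
    - [0,0,-0.08]
    - [0,0,-0.1]
    - [0,0,-0.1]
    - [0,0,-0.1]
  delta_rot:
    - [0,0,0]
    - [0,0,0]
    - [0,0,0]
    - [0,0,0]
    - [0,0,0]
    - [0,0,0]
    - [0,0,0]
    - [0,0,0]
    - [0,0,0]
    - [0,0,0]
  grip_force: 50

```text
time: 8.95
eef_pos: [0.6392, 0.1464, 0.1439]
tcp_rot: [0.761, -0.649, -0.001, 0.001]
contact_force: [-1.3, 0.3, -1.6]
opening: 0.575
```

Run:
```python
from h import *
go((.428,.1145,.13,0),(.428,.1145,.031,0))
```

```text
t 8.95 p [0.6392 0.1464 0.1439] x [ 0.158 -0.987 -0.   ] z [-0.004 -0.    -1.   ] F [-1.3  0.3 -1.6] op 0.574500696291849 q [ 0.07  0.33  1.69 -0.    1.13  1.48]
  lin [-0.0018, 0.2135, 0.0147] rot [0.2, 0.2, -80.9]
  lin [-0.0018, 0.2132, 0.1137] rot [0.2, 0.2, -80.9]
```

>>> step_arm:
  gripper: [1,1,1,1,1,1,1,1,1,1,1,1,1,1,1]
  linear:
    - [-0.0018,0.03,0]
    - [-0.0018,0.06,0]
    - [-0.0018,0.1,0]
    - [-0.0018,0.14,0]
    - [-0.0018,0.18,0]
    - [-0.0018,0.2133,0]
    - [-0.0018,0.2133,0]
    - [-0.0018,0.2133,0]
    - [-0.0018,0.2133,0.04]
    - [-0.0018,0.2133,0.08]
    - [-0.0018,0.2133,0.1]
    - [-0.0018,0.2133,0.108]
    - [-0.0018,0.2133,0.112]
    - [-0.0018,0.2133,0.112]
    - [-0.0018,0.2133,0.112]
  delta_rot:
    - [0,0,-10]
    - [0,0,-20]
    - [0,0,-30]
    - [0,0,-40]
    - [0,0,-50]
    - [0,0,-60]
    - [0,0,-71]
    - [0,0,-81]
    - [0,0,-81]
    - [0,0,-81]
    - [0,0,-81]
    - [0,0,-81]
    - [0,0,-81]
    - [0,0,-81]
    - [0,0,-81]

```text
time: 10.82
eef_pos: [0.4298, 0.1146, 0.0354]
tcp_rot: [1.0, 0.001, -0.001, 0.0]
contact_force: [-3.4, -0.9, 6.3]
opening: 0.574
```

Run:
```python
from h import *
st()
```

```text
t 10.825 p [0.4298 0.1146 0.0354] x [ 1.     0.002 -0.001] z [-0.001 -0.    -1.   ] F [-3.4 -0.9  6.3] op 0.5739934545043739 q [ 0.03  0.05  2.25 -0.    0.84  0.03]
```

>>> step_arm:
  gripper: [-0.6,-0.6,-0.6,-1,-1,-1,-1,-1]
  linear:
    - [0,0,-0.001]
    - [0,0,-0.003]
    - [0,0,-0.003]
    - [0,0,-0.05]
    - [0,0,-0.1]
    - [0,0,-0.13]
    - [0,0,-0.13]
    - [0,0,-0.13]
  delta_rot:
    - [0,0,0]
    - [0,0,0]
    - [0,0,0]
    - [0,0,0]
    - [0,0,0]
    - [0,0,0]
    - [0,0,0]
    - [0,0,0]

```text
time: 11.82
eef_pos: [0.4288, 0.1146, 0.163]
tcp_rot: [1.0, 0.001, -0.001, 0.0]
contact_force: [-0.0, 0.3, 0.0]
opening: 0.998
```

Run:
```python
from h import *
a=snap('scene','s4.png'); b=snap('top','t4.png')
for n,c in(('s',a),('t',b)):
    for ce,s in blobs(white(c),80):
        p=ray(c,*ce,.062)
        if s[4]<1000 and .3<p[0]<.6 and -.5<p[1]<.2: print(n,np.round(ce,1),s.tolist(),np.round(p[:2],4))
go((.431,-.0765,.15,-92.9),(.431,-.0765,.035,-92.9))
q=[cv2.resize(cv2.cvtColor(c['frame'],4)[y0:y0+100,x0:x0+130],(390,300),interpolation=2) for c,x0,y0 in((a,220,140),(b,180,180))]
cv2.imwrite('pics/c4.png',np.hstack(q))
```

```text
s [183.4 179. ] [176, 173, 16, 13, 169] [ 0.3994 -0.267 ]
s [280.1 185. ] [272, 174, 20, 24, 262] [0.4513 0.0707]
s [304.  187.7] [294, 175, 16, 22, 146] [0.469  0.1521]
s [148.1 182. ] [141, 176, 16, 13, 166] [ 0.4026 -0.3905]
s [237.6 183.4] [230, 177, 16, 14, 173] [ 0.433  -0.0768]
t [228.1 230.8] [224, 218, 9, 26, 188] [0.4123 0.0614]
t [265.8 225.8] [259, 219, 15, 15, 177] [ 0.4299 -0.0764]
t [351.6 233.3] [344, 226, 16, 15, 176] [ 0.4004 -0.3905]
t [318.  234.6] [311, 228, 15, 14, 176] [ 0.3967 -0.2671]
t 11.925 p [0.4284 0.1146 0.1623] x [ 1.     0.002 -0.004] z [-0.004 -0.    -1.   ] F [-1.   0.8 -0.4] op 0.9985480589982669 q [ 0.03 -0.17  2.19 -0.    1.13  0.03]
  lin [0.0024, 0.1911, 0.0123] rot [0.2, 0.2, 93.0]
  lin [0.0028, 0.1911, 0.1273] rot [0.2, 0.2, 93.0]
```

View pics/c4.png

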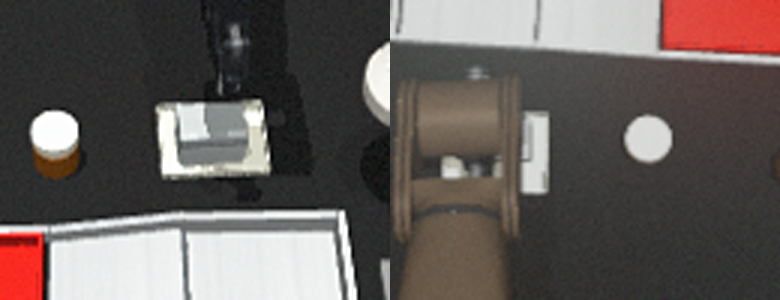

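>>> step_arm:
  gripper: [-1,-1,-1,-1,-1,-1,-1,-1,-1,-1,-1,-1,-1,-1,-1]
  linear:
    - [0.0024,0.03,0]
    - [0.0024,0.06,0]
    - [0.0024,0.1,0]
    - [0.0024,0.14,0]
    - [0.0024,0.18,0]
    - [0.0024,0.191,0]
    - [0.0024,0.191,0]
    - [0.0024,0.191,0]
    - [0.0024,0.191,0]
    - [0.0024,0.191,0.04]
    - [0.0024,0.191,0.08]
    - [0.0027,0.191,0.11]
    - [0.0027,0.191,0.127]
    - [0.0027,0.191,0.127]
    - [0.0027,0.191,0.127]
  delta_rot:
    - [0,0,10]
    - [0,0,20]
    - [0,0,30]
    - [0,0,40]
    - [0,0,50]
    - [0,0,60]
    - [0,0,70]
    - [0,0,80]
    - [0,0,90]
    - [0,0,93]
    - [0,0,93]
    - [0,0,93]
    - [0,0,93]
    - [0,0,93]
    - [0,0,93]

```text
time: 13.8
eef_pos: [0.4327, -0.0764, 0.0373]
tcp_rot: [-0.689, 0.725, 0.0, -0.0]
contact_force: [0.8, 0.3, -0.3]
opening: 1.002
```

>>> step_arm:
  gripper: [1,1,1,1,1,1,1,1,1]
  linear:
    - [0,0,0]
    - [0,0,0]
    - [0,0,0]
    - [0,0,0]
    - [0,0,-0.03]
    - [0,0,-0.06]
    - [0,0,-0.08]
    - [0,0,-0.08]
    - [0,0,-0.08]
  delta_rot:
    - [0,0,0]
    - [0,0,0]
    - [0,0,0]
    - [0,0,0]
    - [0,0,0]
    - [0,0,0]
    - [0,0,0]
    - [0,0,0]
    - [0,0,0]

```text
time: 14.92
eef_pos: [0.4318, -0.076, 0.1161]
tcp_rot: [-0.689, 0.725, 0.001, -0.0]
contact_force: [-0.5, -0.8, -1.0]
opening: 0.638
```

Run:
```python
from h import *
s,r=st()
T0=[]
for n in('scene','top'):
    c=snap(n); m=red(c); n_,l,ss,ce=cv2.connectedComponentsWithStats(m.astype(np.uint8))
    e=proj(c,(.62,-.181,.02)); i=max((i for i in range(1,n_) if np.hypot(*(ce[i]-e))<25),key=lambda i:ss[i][4])
    q=cv2.approxPolyDP(cv2.findContours((l==i).astype(np.uint8),0,2)[0][0],8,True)[:,0]
    P=np.array([ray(c,*p,.03)[:2] for p in q]); print(np.round(P,3).tolist(),P.mean(0))
T=np.array([.6201,-.181])
for du,dv in((35,-42),(35,42)):
    p=T+du/1e3*U+dv/1e3*Vv; print(du,dv); go((*p,.12,-92.9),(*p,.043,-92.9))
```

```text
t 14.925 p [ 0.4318 -0.076   0.1161] x [-0.051 -0.999 -0.001] z [-0.002  0.001 -1.   ] F [-0.5 -0.8 -1. ] op 0.637952168493673 q [-0.41 -0.12  2.23 -0.    1.03  1.22]
[[0.554, -0.096], [0.546, -0.252], [0.708, -0.259], [0.716, -0.106]] [ 0.63080465 -0.17845609]
[[0.702, -0.107], [0.674, -0.21], [0.624, -0.183], [0.647, -0.217], [0.539, -0.238], [0.544, -0.117], [0.536, -0.253], [0.693, -0.264]] [ 0.61994305 -0.19865774]
35 -42
t 15.025 p [ 0.4316 -0.0759  0.1158] x [-0.051 -0.999 -0.001] z [-0.003  0.001 -1.   ] F [ 0.7  1.2 -1.5] op 0.6377253592144412 q [-0.41 -0.12  2.23 -0.    1.03  1.22]
  lin [0.0603, -0.2356, -0.005] rot [0.2, 0.1, -0.0]
  lin [0.0604, -0.2358, 0.072] rot [0.2, 0.1, -0.0]
35 42
t 15.025 p [ 0.4316 -0.0759  0.1158] x [-0.051 -0.999 -0.001] z [-0.003  0.001 -1.   ] F [ 0.7  1.2 -1.5] op 0.6377253592144412 q [-0.41 -0.12  2.23 -0.    1.03  1.22]
  lin [0.0604, -0.1516, -0.0047] rot [0.2, 0.1, -0.0]
  lin [0.0605, -0.1518, 0.0723] rot [0.2, 0.1, -0.0]
```

>>> step_arm:
  gripper: [1,1,1,1,1,1,1,1,1,1,1,1,1]
  linear:
    - [0.015,-0.06,-0.005]
    - [0.03,-0.12,-0.005]
    - [0.045,-0.18,-0.005]
    - [0.059,-0.239,-0.005]
    - [0.059,-0.239,-0.005]
    - [0.059,-0.239,-0.005]
    - [0.059,-0.239,0.03]
    - [0.059,-0.239,0.055]
    - [0.059,-0.239,0.066]
    - [0.059,-0.239,0.07]
    - [0.059,-0.239,0.074]
    - [0.059,-0.239,0.074]
    - [0.059,-0.239,0.074]
  delta_rot:
    - [0,0,0]
    - [0,0,0]
    - [0,0,0]
    - [0,0,0]
    - [0,0,0]
    - [0,0,0]
    - [0,0,0]
    - [0,0,0]
    - [0,0,0]
    - [0,0,0]
    - [0,0,0]
    - [0,0,0]
    - [0,0,0]

```text
time: 16.65
eef_pos: [0.6689, -0.1476, 0.0442]
tcp_rot: [-0.689, 0.725, -0.001, 0.0]
contact_force: [0.8, 0.1, -0.4]
opening: 0.635
```

```bash
sed -i 's/^O=np.array(\[.632/O=np.array([.637/' h.py
python3 - <<'E'
from h import *
st(); c=snap('scene')
cv2.imwrite('pics/c5.png',cv2.resize(cv2.cvtColor(c['frame'],4)[150:280,120:300],None,fx=3.5,fy=3.5,interpolation=2))
E
```

```text
t 16.65 p [ 0.6689 -0.1476  0.0442] x [-0.051 -0.999  0.   ] z [ 0.001 -0.001 -1.   ] F [ 0.8  0.1 -0.4] op 0.6354297403056212 q [-0.37  0.5   1.66 -0.    0.98  1.26]
```

View pics/c5.png

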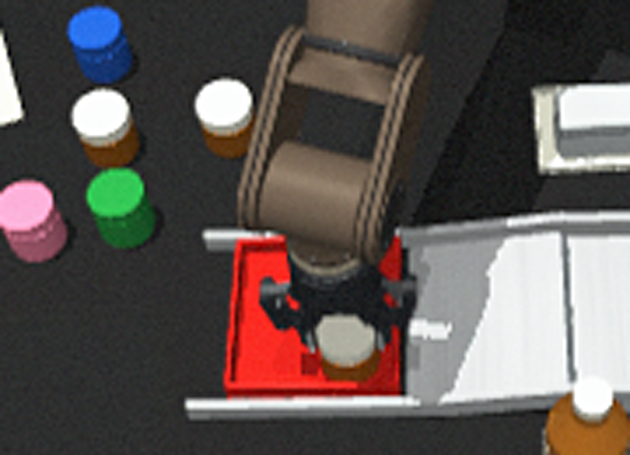

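Jar 1 is over the tote floor near the far uphill corner. I'll lower it the last 3 mm and release.

>>> step_arm:
  gripper: [1,1,-0.3,-0.7,-0.8,-0.8,-0.8,-1,-1,-1]
  linear:
    - [0,0,0.002]
    - [0,0,0.003]
    - [0,0,0.003]
    - [0,0,0.002]
    - [0,0,0.002]
    - [0,0,-0.05]
    - [0,0,-0.1]
    - [0,0,-0.12]
    - [0,0,-0.12]
    - [0,0,-0.12]
  delta_rot:
    - [0,0,0]
    - [0,0,0]
    - [0,0,0]
    - [0,0,0]
    - [0,0,0]
    - [0,0,0]
    - [0,0,0]
    - [0,0,0]
    - [0,0,0]
    - [0,0,0]

```text
time: 17.95
eef_pos: [0.667, -0.1469, 0.1604]
tcp_rot: [-0.689, 0.725, 0.002, -0.001]
contact_force: [-0.1, -0.5, -1.1]
opening: 1.0
```

Run:
```python
from h import *
for n in('scene','top'):
    c=snap(n)
    for ce,s in blobs(white(c),80):
        z=.062 if ray(c,*ce,.062)[0]<.5 else .067
        p=ray(c,*ce,z)
        if s[4]<400 and .3<p[0]<.75 and -.5<p[1]<0: print(n,np.round(ce,1),s[4],np.round(p[:2],4))
go((.398,-.267,.15,-92.9),(.398,-.267,.035,-92.9))
```

```text
scene [148.2 181.9] 168 [ 0.4024 -0.3904]
scene [244.6 241. ] 137 [ 0.6633 -0.0652]
scene [207.7 264.6] 192 [ 0.7362 -0.1832]
top [351.6 233.3] 176 [ 0.4003 -0.3905]
top [318.  234.6] 175 [ 0.3966 -0.2672]
t 18.05 p [ 0.6669 -0.1469  0.1601] x [-0.051 -0.999 -0.002] z [-0.005  0.002 -1.   ] F [-0.7 -0.6 -0.9] op 1.002613676920904 q [-0.37  0.37  1.61 -0.    1.17  1.26]
  lin [0.1336, 0.2624, 0.0111] rot [0.3, 0.1, -0.0]
  lin [0.1338, 0.2618, 0.1261] rot [0.3, 0.1, -0.0]
```

>>> step_arm:
  gripper: [-1,-1,-1,-1,-1,-1,-1,-1,-1,-1,-1]
  linear:
    - [0.027,0.053,0]
    - [0.054,0.106,0]
    - [0.081,0.159,0]
    - [0.108,0.212,0]
    - [0.1336,0.262,0]
    - [0.1336,0.262,0]
    - [0.1337,0.262,0.05]
    - [0.1338,0.262,0.1]
    - [0.1338,0.262,0.126]
    - [0.1338,0.262,0.126]
    - [0.1338,0.262,0.126]
  delta_rot:
    - [0,0,0]
    - [0,0,0]
    - [0,0,0]
    - [0,0,0]
    - [0,0,0]
    - [0,0,0]
    - [0,0,0]
    - [0,0,0]
    - [0,0,0]
    - [0,0,0]
    - [0,0,0]

```text
time: 19.42
eef_pos: [0.4008, -0.268, 0.038]
tcp_rot: [-0.689, 0.725, -0.001, 0.0]
contact_force: [0.9, -0.1, -0.6]
opening: 1.0
```

>>> step_arm:
  gripper: [1,1,1,1,1,1,1,1,1]
  linear:
    - [0,0,0]
    - [0,0,0]
    - [0,0,0]
    - [0,0,0]
    - [0,0,-0.03]
    - [0,0,-0.06]
    - [0,0,-0.08]
    - [0,0,-0.08]
    - [0,0,-0.08]
  delta_rot:
    - [0,0,0]
    - [0,0,0]
    - [0,0,0]
    - [0,0,0]
    - [0,0,0]
    - [0,0,0]
    - [0,0,0]
    - [0,0,0]
    - [0,0,0]

```text
time: 20.55
eef_pos: [0.3993, -0.2672, 0.1162]
tcp_rot: [-0.689, 0.725, 0.001, -0.0]
contact_force: [-0.4, 0.2, -1.0]
opening: 0.632
```

Run:
```python
from h import *
for n in('scene','top'):
    c=snap(n,n+'6.png')
    for ce,s in blobs(white(c),80):
        z=.062 if ray(c,*ce,.062)[0]<.5 else .067
        p=ray(c,*ce,z)
        if s[4]<400 and .3<p[0]<.75 and -.5<p[1]<0: print(n,np.round(ce,1),s[4],np.round(p[:2],4))
T=np.array([.6255,-.180])
p=T+.035*U+.040*Vv; print(p); go((*p,.12,-92.9),(*p,.041,-92.9))
```

```text
scene [148.1 182. ] 166 [ 0.4026 -0.3905]
scene [218.3 244.4] 219 [ 0.6691 -0.1492]
top [284.8 162.4] 163 [ 0.665  -0.1493]
[ 0.587302  -0.1430455]
t 20.65 p [ 0.3991 -0.267   0.1158] x [-0.051 -0.999 -0.002] z [-0.002  0.002 -1.   ] F [ 0.3  0.2 -1.5] op 0.6388751429623105 q [-0.8  -0.01  2.14 -0.    1.02  0.82]
  lin [-0.1333, -0.1816, -0.0043] rot [0.1, 0.1, -0.0]
  lin [-0.1332, -0.1818, 0.0747] rot [0.1, 0.1, -0.0]
```

>>> step_arm:
  gripper: [1,1,1,1,1,1,1,1,1,1,1,1,1,-0.3,-0.7,-0.8,-0.8,-0.8,-1,-1]
  linear:
    - [-0.033,-0.045,-0.01]
    - [-0.067,-0.09,-0.01]
    - [-0.1,-0.136,-0.01]
    - [-0.133,-0.182,-0.01]
    - [-0.133,-0.182,-0.01]
    - [-0.133,-0.182,0]
    - [-0.133,-0.182,0.03]
    - [-0.133,-0.182,0.055]
    - [-0.133,-0.182,0.066]
    - [-0.133,-0.182,0.072]
    - [-0.133,-0.182,0.076]
    - [-0.133,-0.182,0.077]
    - [-0.133,-0.182,0.077]
    - [-0.133,-0.182,0.077]
    - [-0.133,-0.182,0.076]
    - [-0.133,-0.182,0.076]
    - [-0.133,-0.182,0.03]
    - [-0.133,-0.182,-0.02]
    - [-0.133,-0.182,-0.04]
    - [-0.133,-0.182,-0.04]
  delta_rot:
    - [0,0,0]
    - [0,0,0]
    - [0,0,0]
    - [0,0,0]
    - [0,0,0]
    - [0,0,0]
    - [0,0,0]
    - [0,0,0]
    - [0,0,0]
    - [0,0,0]
    - [0,0,0]
    - [0,0,0]
    - [0,0,0]
    - [0,0,0]
    - [0,0,0]
    - [0,0,0]
    - [0,0,0]
    - [0,0,0]
    - [0,0,0]
    - [0,0,0]

```text
time: 23.15
eef_pos: [0.5893, -0.1445, 0.1588]
tcp_rot: [-0.689, 0.725, -0.002, 0.001]
contact_force: [0.5, -0.1, -0.5]
opening: 1.001
```

Run:
```python
from h import *
for n in('scene','top'):
    c=snap(n,n+'7.png')
    for ce,s in blobs(white(c),80):
        z=.062 if ray(c,*ce,.062)[0]<.5 else .067
        p=ray(c,*ce,z)
        if s[4]<400 and .3<p[0]<.75 and -.5<p[1]<0: print(n,np.round(ce,1),s[4],np.round(p[:2],4))
go((.4015,-.3905,.15,-92.9),(.4015,-.3905,.035,-92.9))
```

```text
scene [148.1 182. ] 166 [ 0.4026 -0.3905]
scene [199.8 217. ] 85 [ 0.5633 -0.2078]
scene [245.5 222. ] 88 [ 0.5939 -0.0582]
scene [218.3 244.4] 221 [ 0.6689 -0.1491]
top [351.6 233.3] 176 [ 0.4003 -0.3905]
t 23.25 p [ 0.5873 -0.1437  0.1552] x [-0.051 -0.999 -0.001] z [-0.003  0.001 -1.   ] F [-0.7  0.3 -0.1] op 1.0030786799711082 q [-0.41  0.21  1.82 -0.    1.12  1.21]
  lin [0.2559, 0.173, 0.0054] rot [0.2, 0.1, -0.0]
  lin [0.256, 0.1727, 0.1204] rot [0.2, 0.1, -0.0]
```

>>> step_arm:
  gripper: [-1,-1,-1,-1,-1,-1,-1,-1,-1,-1,-1,-1]
  linear:
    - [0.043,0.029,0]
    - [0.085,0.058,0]
    - [0.128,0.087,0]
    - [0.17,0.115,0]
    - [0.213,0.144,0]
    - [0.256,0.173,0]
    - [0.256,0.173,0]
    - [0.256,0.173,0.05]
    - [0.256,0.173,0.1]
    - [0.256,0.1727,0.12]
    - [0.256,0.1727,0.12]
    - [0.256,0.1727,0.12]
  delta_rot:
    - [0,0,0]
    - [0,0,0]
    - [0,0,0]
    - [0,0,0]
    - [0,0,0]
    - [0,0,0]
    - [0,0,0]
    - [0,0,0]
    - [0,0,0]
    - [0,0,0]
    - [0,0,0]
    - [0,0,0]

```text
time: 24.75
eef_pos: [0.4041, -0.3919, 0.039]
tcp_rot: [-0.689, 0.725, -0.001, -0.0]
contact_force: [-0.4, -0.7, 0.4]
opening: 1.001
```

>>> step_arm:
  gripper: [1,1,1,1,1,1,1,1,1]
  linear:
    - [0,0,0]
    - [0,0,0]
    - [0,0,0]
    - [0,0,0]
    - [0,0,-0.03]
    - [0,0,-0.06]
    - [0,0,-0.08]
    - [0,0,-0.09]
    - [0,0,-0.09]
  delta_rot:
    - [0,0,0]
    - [0,0,0]
    - [0,0,0]
    - [0,0,0]
    - [0,0,0]
    - [0,0,0]
    - [0,0,0]
    - [0,0,0]
    - [0,0,0]

```text
time: 25.88
eef_pos: [0.403, -0.3912, 0.1276]
tcp_rot: [-0.689, 0.725, -0.0, -0.0]
contact_force: [0.8, 0.1, -1.7]
opening: 0.634
```

Run:
```python
from h import *
for n in('scene','top'):
    c=snap(n,n+'8.png')
    for ce,s in blobs(white(c),80):
        z=.062 if ray(c,*ce,.062)[0]<.5 else .067
        p=ray(c,*ce,z)
        if s[4]<400 and .3<p[0]<.75 and -.5<p[1]<0: print(n,np.round(ce,1),s[4],np.round(p[:2],4))
T=np.array([.6255,-.180])
p=T-.038*U; print(p); go((*p,.12,-92.9),(*p,.041,-92.9))
```

```text
scene [218.3 244.3] 220 [ 0.6688 -0.1491]
top [284.7 162.4] 160 [ 0.6651 -0.1488]
top [284.3 183.9] 164 [ 0.5841 -0.1463]
[ 0.6236    -0.2179506]
t 25.975 p [ 0.4025 -0.3904  0.1262] x [-0.051 -0.999 -0.001] z [-0.001  0.002 -1.   ] F [-0.2  0.2 -0.7] op 0.6367139429183799 q [-0.95  0.15  1.94 -0.    1.05  0.67]
  lin [-0.1835, -0.2121, 0.0062] rot [0.1, 0.1, -0.0]
  lin [-0.1834, -0.2122, 0.0852] rot [0.1, 0.1, -0.0]
```

View pics/scene8.png

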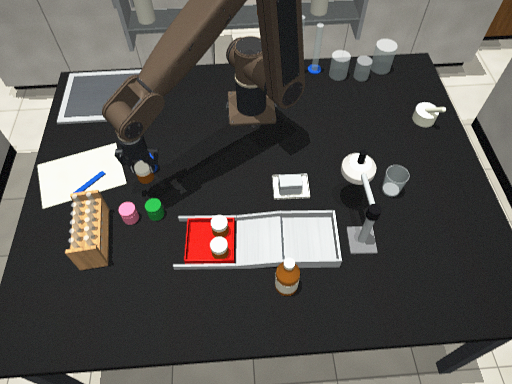

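Jar 3 is in the grip, and jars 1 and 2 stand in the tote at (219,246) and (219,222). I'll place jar 3 at the tote's downhill middle.

>>> step_arm:
  gripper: [1,1,1,1,1,1,1,1,1,1,1,1,1,1,-0.3,-0.7,-0.8,-0.8,-0.8,-0.8]
  linear:
    - [0,0,-0.02]
    - [-0.037,-0.042,-0.03]
    - [-0.073,-0.085,-0.03]
    - [-0.11,-0.127,-0.03]
    - [-0.147,-0.17,-0.02]
    - [-0.1835,-0.212,-0.01]
    - [-0.1835,-0.212,0]
    - [-0.1835,-0.212,0.03]
    - [-0.1835,-0.212,0.06]
    - [-0.1835,-0.212,0.076]
    - [-0.1835,-0.212,0.083]
    - [-0.1835,-0.212,0.087]
    - [-0.1835,-0.212,0.087]
    - [-0.1835,-0.212,0.087]
    - [-0.1835,-0.212,0.087]
    - [-0.1835,-0.212,0.086]
    - [-0.1835,-0.212,0.086]
    - [-0.1835,-0.212,0.04]
    - [-0.1835,-0.212,-0.01]
    - [-0.1835,-0.212,-0.03]
  delta_rot:
    - [0,0,0]
    - [0,0,0]
    - [0,0,0]
    - [0,0,0]
    - [0,0,0]
    - [0,0,0]
    - [0,0,0]
    - [0,0,0]
    - [0,0,0]
    - [0,0,0]
    - [0,0,0]
    - [0,0,0]
    - [0,0,0]
    - [0,0,0]
    - [0,0,0]
    - [0,0,0]
    - [0,0,0]
    - [0,0,0]
    - [0,0,0]
    - [0,0,0]

```text
time: 28.48
eef_pos: [0.6257, -0.2196, 0.1613]
tcp_rot: [-0.689, 0.725, -0.003, 0.001]
contact_force: [-0.1, 0.3, -0.1]
opening: 0.9
```

Run:
```python
from h import *
T=np.array([.6255,-.180])
p=T-.16*U; q=T-.12*U; print(p,q); go((*p,.16,-2.9),(*p,.014,-2.9),(*q,.014,-2.9))
```

```text
[ 0.6175   -0.339792] [ 0.6195   -0.299844]
t 28.475 p [ 0.6257 -0.2196  0.1613] x [-0.051 -0.999  0.003] z [ 0.006 -0.003 -1.   ] F [-0.1  0.3 -0.1] op 0.8997388019207572 q [-0.49  0.32  1.67 -0.    1.15  1.13]
  lin [0.1205, 0.002, 0.0016] rot [-0.1, -0.4, -90.0]
  lin [0.1201, 0.0029, 0.1476] rot [-0.1, -0.4, -90.0]
  lin [0.0801, 0.0029, 0.1475] rot [-0.1, -0.4, -90.0]
```

>>> step_arm:
  gripper: [1,1,1,1,1,1,1,1,1,1]
  linear:
    - [0.03,0,0]
    - [0.06,0,0]
    - [0.12,0.002,0]
    - [0.12,0.002,0]
    - [0.12,0.002,0]
    - [0.12,0.002,0]
    - [0.12,0.002,0]
    - [0.12,0.002,0]
    - [0.12,0.002,0]
    - [0.12,0.002,0]
  delta_rot:
    - [0,0,-10]
    - [0,0,-20]
    - [0,0,-30]
    - [0,0,-40]
    - [0,0,-50]
    - [0,0,-60]
    - [0,0,-70]
    - [0,0,-80]
    - [0,0,-90]
    - [0,0,-90]

```text
time: 29.72
eef_pos: [0.6153, -0.338, 0.1558]
tcp_rot: [1.0, -0.026, -0.001, -0.001]
contact_force: [0.6, -0.1, -0.3]
opening: 0.003
```

Run:
```python
from h import *
ims=[]
for n,x0,y0 in(('scene',150,165),('top',190,140)):
    c=snap(n,n+'9.png'); ims.append(cv2.resize(cv2.cvtColor(c['frame'],4)[y0:y0+110,x0:x0+150],(400,293),interpolation=2))
    for ce,s in blobs(white(c),80):
        z=.067
        p=ray(c,*ce,z)
        if s[4]<400 and .3<p[0]<.75 and -.5<p[1]<0: print(n,np.round(ce,1),s[4],np.round(p[:2],4),sta(p))
cv2.imwrite('pics/c9.png',np.hstack(ims))
T=np.array([.6255,-.180]); print(sta(T))
p=T-.16*U; q=T-.11*U; go((*p,.014,-2.9),(*q,.014,-2.9))
```

```text
scene [196.  233.4] 202 [ 0.6242 -0.2199] [-0.2757 -0.001 ]
scene [218.2 244.3] 221 [ 0.6689 -0.1492] [-0.2029 -0.042 ]
top [284.8 162.4] 162 [ 0.6651 -0.1491] [-0.2029 -0.0383]
top [303.8 174.2] 153 [ 0.6202 -0.2194] [-0.2754  0.0031]
top [284.3 183.9] 165 [ 0.5841 -0.1461] [-0.204   0.0428]
[-0.2358 -0.0003]
t 29.825 p [ 0.6155 -0.3381  0.1563] x [ 0.999 -0.054 -0.001] z [-0.001  0.001 -1.   ] F [ 0.1  0.  -0.5] op 2.5221685666652833e-06 q [-0.65  0.41  1.56  0.    1.17 -0.59]
  lin [0.0023, 0.0017, 0.1422] rot [-0.0, 0.1, -0.2]
  lin [0.0021, -0.0483, 0.1423] rot [-0.0, 0.1, -0.2]
```

View pics/c9.png

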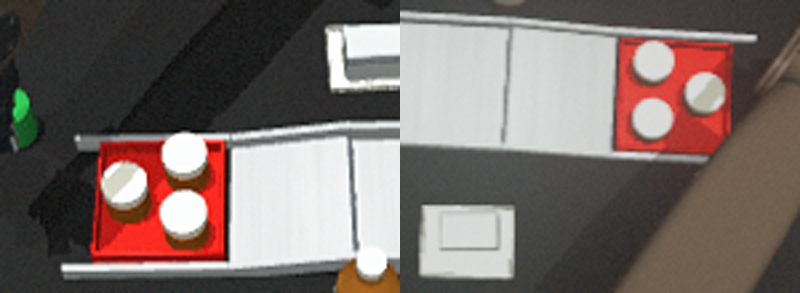

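All three jars stand in the tote and the tin stands in the tray. Next I'll push the tote with shut fingers.

>>> step_arm:
  gripper: [1,1,1,1,1,1,1,1,1,1,1,1,1,1,1,1,1,1,1,1]
  linear:
    - [0.002,0,0.06]
    - [0.002,0,0.12]
    - [0.002,0,0.138]
    - [0.002,0,0.138]
    - [0.002,-0.03,0.138]
    - [0.002,-0.05,0.138]
    - [0.002,-0.06,0.138]
    - [0.002,-0.066,0.138]
    - [0.002,-0.072,0.138]
    - [0.002,-0.078,0.138]
    - [0.002,-0.086,0.138]
    - [0.002,-0.095,0.138]
    - [0.002,-0.105,0.138]
    - [0.002,-0.115,0.138]
    - [0.002,-0.125,0.138]
    - [0.002,-0.135,0.138]
    - [0.002,-0.145,0.138]
    - [0.002,-0.155,0.138]
    - [0.002,-0.165,0.138]
    - [0.002,-0.175,0.138]
  delta_rot:
    - [0,0,0]
    - [0,0,0]
    - [0,0,0]
    - [0,0,0]
    - [0,0,0]
    - [0,0,0]
    - [0,0,0]
    - [0,0,0]
    - [0,0,0]
    - [0,0,0]
    - [0,0,0]
    - [0,0,0]
    - [0,0,0]
    - [0,0,0]
    - [0,0,0]
    - [0,0,0]
    - [0,0,0]
    - [0,0,0]
    - [0,0,0]
    - [0,0,0]

```text
time: 32.33
eef_pos: [0.6271, -0.1649, 0.0198]
tcp_rot: [1.0, -0.026, 0.0, 0.001]
contact_force: [0.2, -5.1, 1.4]
opening: -0.001
```

Run:
```python
from h import *
s,_=st(); print(sta(s['eef_pos']))
ims=[]
for n,x0,y0 in(('scene',150,165),('top',190,120)):
    c=snap(n); ims.append(cv2.resize(cv2.cvtColor(c['frame'],4)[y0:y0+110,x0:x0+150],(400,293),interpolation=2))
    for ce,s in blobs(white(c),80):
        p=ray(c,*ce,.075)
        if s[4]<400 and .5<p[0]<.75 and -.5<p[1]<.2: print(n,np.round(ce,1),s[4],sta(p))
cv2.imwrite('pics/c10.png',np.hstack(ims))
```

```text
t 32.325 p [ 0.6271 -0.1649  0.0198] x [ 0.999 -0.051  0.001] z [ 0.001 -0.002 -1.   ] F [ 0.2 -5.1  1.4] op -0.0009862066645685153 q [-0.41  0.47  1.76 -0.    0.91 -0.36]
[-0.2206 -0.0011]
scene [249.6 219.5] 198 [-0.102   0.0418]
scene [250.  241.7] 221 [-0.102  -0.0392]
top [257.4 160.5] 166 [-0.1009 -0.0393]
top [256.6 181.9] 155 [-0.1011  0.0414]
```

View pics/c10.png

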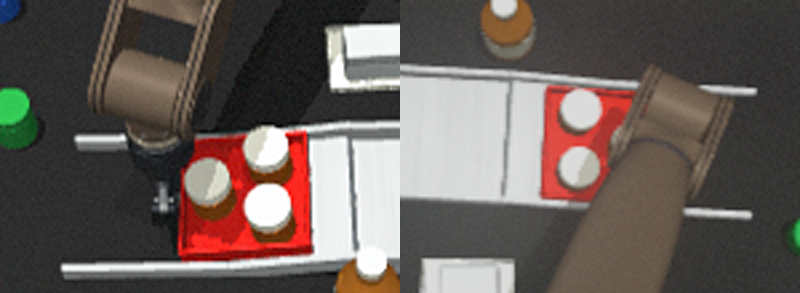

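>>> step_arm:
  gripper: [1,1,1,1,1,1,1,1,1,1,1,1,1,1,1,1,1,1,1]
  linear:
    - [0,-0.01,0]
    - [0,-0.02,0]
    - [0,-0.03,0]
    - [0,-0.04,0]
    - [0,-0.05,0]
    - [0,-0.06,0]
    - [0,-0.07,-0.001]
    - [0,-0.08,-0.002]
    - [0,-0.09,-0.003]
    - [0,-0.1,-0.004]
    - [0,-0.11,-0.005]
    - [0,-0.12,-0.006]
    - [0,-0.13,-0.007]
    - [0,-0.14,-0.008]
    - [0,-0.15,-0.009]
    - [0,-0.16,-0.01]
    - [0,-0.17,-0.011]
    - [0,-0.18,-0.012]
    - [0,-0.19,-0.013]
  delta_rot:
    - [0,0,0]
    - [0,0,0]
    - [0,0,0]
    - [0,0,0]
    - [0,0,0]
    - [0,0,0]
    - [0,0,0]
    - [0,0,0]
    - [0,0,0]
    - [0,0,0]
    - [0,0,0]
    - [0,0,0]
    - [0,0,0]
    - [0,0,0]
    - [0,0,0]
    - [0,0,0]
    - [0,0,0]
    - [0,0,0]
    - [0,0,0]

```text
time: 34.8
eef_pos: [0.6361, 0.026, 0.0322]
tcp_rot: [1.0, -0.026, -0.001, 0.0]
contact_force: [-0.6, -3.1, -1.7]
opening: -0.004
```

```bash
cat > chk.py <<'E'
from h import *
import sys
s,_=st(); print(sta(s['eef_pos']))
ims=[]
for n,x0,y0 in(('scene',210,165),('top',150,120)):
    c=snap(n); ims.append(cv2.resize(cv2.cvtColor(c['frame'],4)[y0:y0+110,x0:x0+150],(400,293),interpolation=2))
    for ce,s in blobs(white(c),80):
        p=ray(c,*ce,.083)
        if s[4]<400 and .5<p[0]<.75 and -.5<p[1]<.3: print(n,np.round(ce,1),s[4],sta(p))
cv2.imwrite('pics/'+sys.argv[1],np.hstack(ims))
E
python3 chk.py c11.png
```

```text
t 34.8 p [0.6361 0.026  0.0322] x [ 0.999 -0.052 -0.001] z [-0.001  0.    -1.   ] F [-0.6 -3.1 -1.7] op -0.004367130922566769 q [-0.12  0.43  1.79 -0.    0.92 -0.07]
[-0.0295 -0.0006]
scene [220.  215.9] 192 [-0.1984  0.0534]
scene [291.4 228. ] 129 [0.0314 0.0022]
scene [358.7 242.9] 289 [ 0.2378 -0.0562]
scene [313.4 239.5] 224 [ 0.0976 -0.0407]
top [288.4 151.8] 137 [-0.2139 -0.0756]
top [203.3 157.4] 167 [ 0.0988 -0.0399]
top [202.6 179. ] 173 [0.0967 0.0409]
```

View pics/c11.png

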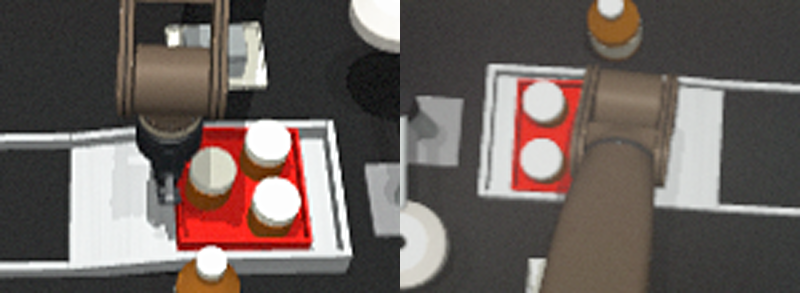

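>>> step_arm:
  gripper: [1,1,1,1,1,1,1,1,1]
  linear:
    - [0,-0.006,-0.001]
    - [0,-0.012,-0.002]
    - [0,-0.018,-0.002]
    - [0,-0.023,-0.002]
    - [0,-0.027,-0.002]
    - [0,-0.03,-0.002]
    - [0,-0.03,-0.002]
    - [0,-0.01,-0.002]
    - [0,0.01,-0.002]
  delta_rot:
    - [0,0,0]
    - [0,0,0]
    - [0,0,0]
    - [0,0,0]
    - [0,0,0]
    - [0,0,0]
    - [0,0,0]
    - [0,0,0]
    - [0,0,0]

```text
time: 36.02
eef_pos: [0.6362, 0.015, 0.0348]
tcp_rot: [1.0, -0.025, 0.0, -0.0]
contact_force: [0.1, 0.3, 0.1]
opening: 0.001
```

```bash
python3 chk.py c12.png
```

```text
t 36.025 p [0.6362 0.015  0.0348] x [ 0.999 -0.051  0.001] z [ 0.001  0.    -1.   ] F [0.1 0.3 0.1] op 0.0011321362678845374 q [-0.14  0.42  1.79  0.    0.93 -0.09]
[-0.0405 -0.0013]
scene [219.  215.9] 187 [-0.2019  0.0533]
scene [297.8 228.9] 201 [ 0.0516 -0.0017]
scene [358.9 243.1] 299 [ 0.2381 -0.0569]
scene [321.8 239.6] 223 [ 0.1239 -0.0418]
top [192.5 167.4] 263 [ 0.136  -0.0004]
top [197.  156.8] 186 [ 0.1222 -0.0411]
top [291. 152.] 127 [-0.2237 -0.0754]
top [213.7 168.8] 112 [0.0582 0.001 ]
top [195.9 179.2] 174 [0.1208 0.0425]
```

View pics/c12.png

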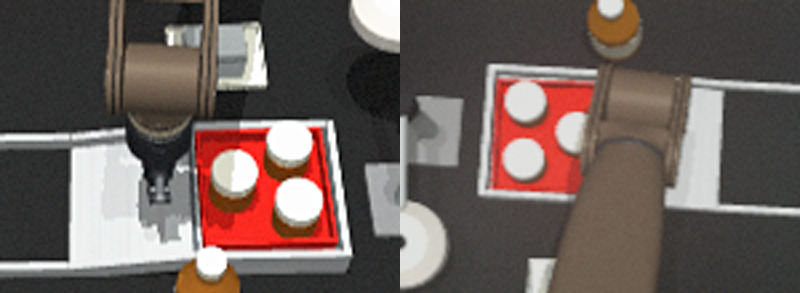

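Jar caps at s≈0.122 put the tote's centre near 0.087, which is borderline. I'll nudge it a few mm more and then rise.

>>> step_arm:
  gripper: [1,1,1,1,1,1,1,1,1,1,1,1,1]
  linear:
    - [0,-0.02,0]
    - [0,-0.035,0]
    - [0,-0.04,0]
    - [0,-0.043,0]
    - [0,-0.044,0]
    - [0,-0.044,0]
    - [0,-0.02,0]
    - [0,0.02,0]
    - [0,0.03,-0.05]
    - [0,0.03,-0.11]
    - [0,0.03,-0.17]
    - [0,0.03,-0.23]
    - [0,0.03,-0.26]
  delta_rot:
    - [0,0,0]
    - [0,0,0]
    - [0,0,0]
    - [0,0,0]
    - [0,0,0]
    - [0,0,0]
    - [0,0,0]
    - [0,0,0]
    - [0,0,0]
    - [0,0,0]
    - [0,0,0]
    - [0,0,0]
    - [0,0,0]

```text
time: 37.75
eef_pos: [0.6357, -0.0131, 0.2996]
tcp_rot: [1.0, -0.025, 0.004, -0.001]
contact_force: [0.3, -0.3, -0.2]
opening: -0.001
```

```bash
python3 chk.py c13.png
python3 - <<'E'
from h import *
st();H2=np.array([.6505,.324])
c=snap('scene'); cv2.imwrite('pics/c13.png',cv2.resize(cv2.cvtColor(c['frame'],4)[190:280,260:380],(800,600),interpolation=2))
for z in(.046,.056):
    print(z,[np.round(proj(c,(*S(a,b),z)),1).tolist() for a,b in((.011,.08),(.011,-.08),(.171,.08),(.171,-.08))])
E
```

```text
t 37.75 p [ 0.6357 -0.0131  0.2996] x [ 0.999 -0.051  0.008] z [ 0.008  0.001 -1.   ] F [ 0.3 -0.3 -0.2] op -0.0008450521138214092 q [-0.18  0.15  1.61  0.    1.37 -0.13]
[-0.0686 -0.0021]
scene [224.4 215.6] 214 [-0.1844  0.0541]
scene [358.8 243. ] 300 [ 0.2378 -0.0567]
top [191.7 166.9] 254 [ 0.139  -0.0023]
top [295.  152.2] 112 [-0.2383 -0.0751]
top [206.5 164. ] 285 [ 0.0856 -0.0158]
top [195.1 179.1] 174 [0.124  0.0425]
t 37.85 p [ 0.6365 -0.0133  0.3004] x [ 0.999 -0.051  0.011] z [ 0.011  0.    -1.   ] F [ 0.8  0.1 -0.4] op 0.0008967857998602455 q [-0.18  0.15  1.61  0.    1.37 -0.13]
0.046 [[283.1, 213.4], [286.1, 256.6], [330.4, 212.4], [336.6, 255.5]]
0.056 [[283.2, 211.8], [286.2, 255.2], [330.8, 210.8], [337.0, 254.1]]
```

View pics/c13.png

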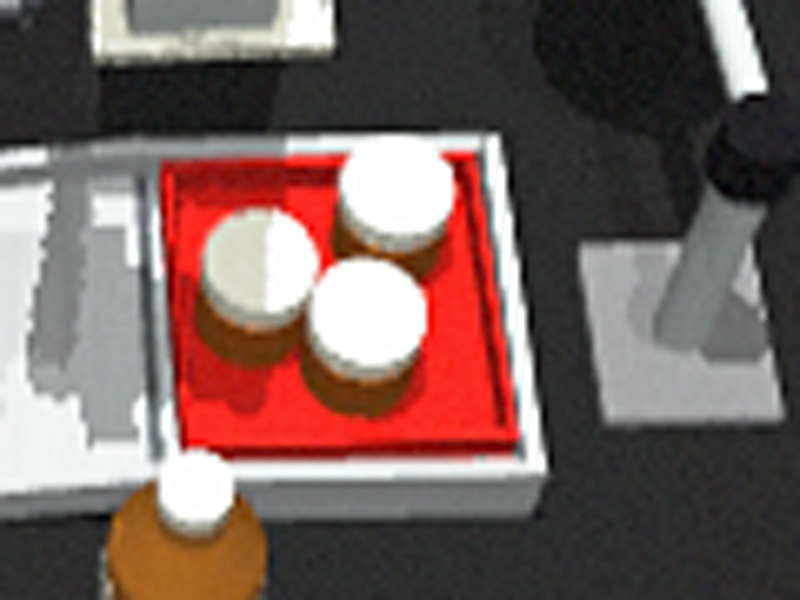

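The tote lies flat behind the lip. One jar was nudged inside it (crop 365,310), but it is upright and well within limits. Now the lamp goes back.

Run:
```python
from h import *
for n in('scene','top'):
    c=snap(n); f=c['frame'].astype(int); e=proj(c,(.4685,.322,.24)); x,y=int(e[0]),int(e[1])
    m=np.zeros(f.shape[:2],bool); m[y-14:y+14,x-14:x+14]=f[y-14:y+14,x-14:x+14].max(2)<50
    print(n,np.round(e,1),[(np.round(ce,1).tolist(),s[4]) for ce,s in blobs(m,5)])
go((.470,.322,.305,-91),(.470,.322,.212,-91))
```

```text
scene [362.9 151.7] [([362.3, 146.9], np.int32(544))]
top [145.2 211.2] []
t 38.0 p [ 0.6337 -0.0133  0.2923] x [ 0.999 -0.051 -0.003] z [-0.003  0.002 -1.   ] F [ 0.2 -0.4  0. ] op -0.0013920310567309747 q [-0.18  0.16  1.62  0.    1.37 -0.13]
  lin [-0.1805, -0.3266, -0.0117] rot [0.1, 0.2, 88.1]
  lin [-0.1803, -0.3264, 0.0813] rot [0.1, 0.2, 88.1]
```

>>> step_arm:
  gripper: [-1,-1,-1,-1,-1,-1,-1,-1,-1,-1,-1,-1,-1,-1]
  linear:
    - [-0.02,-0.036,-0.02]
    - [-0.04,-0.073,-0.02]
    - [-0.06,-0.109,-0.02]
    - [-0.08,-0.145,-0.02]
    - [-0.1,-0.181,-0.02]
    - [-0.12,-0.218,-0.02]
    - [-0.14,-0.254,-0.02]
    - [-0.16,-0.29,-0.02]
    - [-0.1803,-0.3265,-0.02]
    - [-0.1803,-0.3265,-0.02]
    - [-0.1803,-0.3265,0.02]
    - [-0.1803,-0.3265,0.06]
    - [-0.1803,-0.3265,0.08]
    - [-0.1803,-0.3265,0.08]
  delta_rot:
    - [0,0,10]
    - [0,0,20]
    - [0,0,30]
    - [0,0,40]
    - [0,0,50]
    - [0,0,60]
    - [0,0,70]
    - [0,0,80]
    - [0,0,88]
    - [0,0,88]
    - [0,0,88]
    - [0,0,88]
    - [0,0,88]
    - [0,0,88]

```text
time: 39.75
eef_pos: [0.47, 0.3204, 0.2117]
tcp_rot: [-0.701, 0.713, 0.001, -0.002]
contact_force: [-0.8, -0.9, 0.9]
opening: 0.998
```

>>> step_arm:
  gripper: [1,1,1,1,1,1]
  linear:
    - [0,0,0]
    - [0,0,0]
    - [0,0,0]
    - [0,0,0]
    - [0,0,0]
    - [0,0,0]
  delta_rot:
    - [0,0,0]
    - [0,0,0]
    - [0,0,0]
    - [0,0,0]
    - [0,0,0]
    - [0,0,0]
  grip_force: 30

```text
time: 40.5
eef_pos: [0.4713, 0.3217, 0.2154]
tcp_rot: [-0.702, 0.713, -0.0, 0.001]
contact_force: [-0.6, -0.8, 3.9]
opening: 0.245
```

Run:
```python
from h import *
H2=np.array([.6505,.3219]); s,_=st(); d=np.array(s['eef_pos'][:2])-H2
t0=np.arctan2(d@Vv,-d@U); print('theta',t0,'r',np.hypot(*d))
th=np.linspace(t0,0,16)[1:]
go(*[(*(H2+.18*(-U*np.cos(t)+Vv*np.sin(t))),s['eef_pos'][2],-91-np.degrees(t-t0)) for t in th])
```

```text
t 40.5 p [0.4713 0.3217 0.2154] x [-0.016 -1.    -0.001] z [ 0.001  0.001 -1.   ] F [-0.6 -0.8  3.9] op 0.2450723016821021 q [0.42 0.07 1.85 0.   1.22 2.01]
theta 1.5196734441975261 r 0.17919175201901374
t 40.5 p [0.4713 0.3217 0.2154] x [-0.016 -1.    -0.001] z [ 0.001  0.001 -1.   ] F [-0.6 -0.8  3.9] op 0.2450723016821021 q [0.42 0.07 1.85 0.   1.22 2.01]
  lin [0.0182, -0.0004, -0.0] rot [-0.1, 0.0, -5.7]
  lin [0.0362, -0.0035, -0.0] rot [-0.1, 0.0, -11.5]
  lin [0.0537, -0.0084, -0.0] rot [-0.1, 0.0, -17.3]
  lin [0.0707, -0.015, -0.0] rot [-0.1, 0.0, -23.1]
  lin [0.0869, -0.0233, -0.0] rot [-0.1, 0.0, -28.9]
  lin [0.1023, -0.0332, -0.0] rot [-0.1, 0.0, -34.7]
  lin [0.1165, -0.0446, -0.0] rot [-0.1, 0.0, -40.5]
  lin [0.1295, -0.0573, -0.0] rot [-0.1, 0.0, -46.3]
  lin [0.1411, -0.0714, -0.0] rot [-0.1, 0.0, -52.1]
  lin [0.1513, -0.0865, -0.0] rot [-0.1, 0.0, -58.0]
  lin [0.1599, -0.1026, 0.0] rot [-0.1, -0.0, -63.8]
  lin [0.1668, -0.1194, 0.0] rot [-0.1, -0.0, -69.6]
  lin [0.1719, -0.1369, 0.0001] rot [-0.1, -0.0, -75.4]
  lin [0.1753, -0.1548, 0.0001] rot [-0.1, -0.0, -81.2]
  lin [0.1769, -0.173, 0.0001] rot [-0.1, -0.0, -87.0]
```

>>> step_arm:
  gripper: [1,1,1,1,1,1,1,1,1,1,1,1,1,1,1,1,1]
  linear:
    - [0.0182,-0.001,0]
    - [0.0362,-0.0035,0]
    - [0.0537,-0.0084,0]
    - [0.0707,-0.015,0]
    - [0.0869,-0.0233,0]
    - [0.1023,-0.0332,0]
    - [0.1165,-0.0446,0]
    - [0.1295,-0.0573,0]
    - [0.1411,-0.0714,0]
    - [0.1513,-0.0865,0]
    - [0.16,-0.1026,0]
    - [0.1668,-0.1194,0]
    - [0.172,-0.137,0]
    - [0.1753,-0.1548,0]
    - [0.177,-0.173,0]
    - [0.177,-0.173,0]
    - [0.177,-0.173,0]
  delta_rot:
    - [0,0,-5.7]
    - [0,0,-11.5]
    - [0,0,-17.3]
    - [0,0,-23]
    - [0,0,-29]
    - [0,0,-34.7]
    - [0,0,-40.5]
    - [0,0,-46]
    - [0,0,-52]
    - [0,0,-58]
    - [0,0,-64]
    - [0,0,-69.6]
    - [0,0,-75.4]
    - [0,0,-81]
    - [0,0,-87]
    - [0,0,-87]
    - [0,0,-87]

```text
time: 42.62
eef_pos: [0.642, 0.1423, 0.2154]
tcp_rot: [0.999, -0.035, 0.002, -0.001]
contact_force: [3.4, 3.1, 5.1]
opening: 0.247
```

>>> step_arm:
  gripper: [-0.3,-0.3,-0.3,-1,-1,-1,-1,-1]
  linear:
    - [0,0,0]
    - [0,0,0]
    - [0,0,0]
    - [0,0,-0.04]
    - [0,0,-0.1]
    - [0,0,-0.13]
    - [-0.1,0,-0.13]
    - [-0.15,0,-0.13]
  delta_rot:
    - [0,0,0]
    - [0,0,0]
    - [0,0,0]
    - [0,0,0]
    - [0,0,0]
    - [0,0,0]
    - [0,0,0]
    - [0,0,0]

```text
time: 43.62
eef_pos: [0.5151, 0.15, 0.3439]
tcp_rot: [0.999, -0.034, -0.0, 0.0]
contact_force: [0.2, 0.6, 0.6]
opening: 0.998
```

Run:
```python
from h import *
s,r=st(); c=snap('scene','s14.png'); snap('top','t14.png')
```

```text
t 43.625 p [0.5151 0.15   0.3439] x [ 0.998 -0.069 -0.001] z [-0.001 -0.    -1.   ] F [0.2 0.6 0.6] op 0.9980415920662254 q [ 0.09 -0.09  1.78 -0.    1.45  0.16]
```

View pics/s14.png

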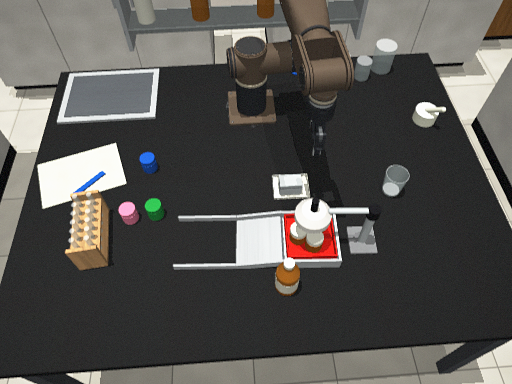

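```bash
python3 -c "
from h import *
print(ctrl.sign_off())"
```

```text
the job is handed in; nothing more can be done
None
```

The whole job is done and handed in at about 44 s of the 184 s allowed. I swung the lamp clear, stood the tin in the out-tray and put the jars in the tote. Then I pushed the loaded tote up the ramp into the bay and swung the lamp back. Only three jars were present (the three white caps); the blue, green and pink look-alikes were left alone.

**Last checks:**
- **Jars:** all three stand upright in the tote. One had shifted a few centimetres inside it by the time the tote was in the bay, still well inside the limits.
- **Tote:** its corners match a flat tote on the bay floor behind the lip, at about 91–95 mm uphill.
- **Lamp:** I let go of the knob at (0.642, 0.142), about 6 mm from the tote's estimated centre.
- **Tin:** it stands in the tray about 11 mm off its centre, against a limit of 25 mm.
- **Bystanders:** the beaker, reagent bottle and rack look unmoved.

**Disagreements:**
- **Cameras:** the two views differed by 3–10 mm in x. I used values in between; the lamp's swing radius also fitted those.
- **First push:** it ended with the tote borderline at the lip, so I gave it a second short push.

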